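Push a slide carrier through the scanner's intake flap

TASK

Load the slide carrier into the scanner: push it with the fingers along the raised deck and in under the hanging flap until it has gone right through and slid down the chute behind, then draw back so that the flap swings shut. Push it only, never pick it up or turn it over, and leave the other things where they stand.

Things in the scene. Friction and masses are not known exactly. Their poses are not given: they have to be found in the camera images.
- doorway (a point): Middle of the threshold of the fixed scanner intake, at deck height (100 mm above the table) on the outer face of its front wall. x points level into the intake, away from the robot, y left, z up. The doorway is 160 mm wide and 144 mm high, in a black wall 12 mm thick, 300 mm wide, rising 178 mm above the deck. Behind the threshold the chute begins at once.
- deck (a point): Middle of the top of the level dark steel deck before the doorway, 95 mm in front of the threshold; axes as the doorway. The deck is 190 mm long (x, up to the threshold) and 300 mm wide, 100 mm above the table, with kerbs 10 mm high and 6 mm thick along its left and right edges.
- chute_foot (a point): Middle of the foot of the steel chute behind the flap, 99 mm inside the threshold and 84 mm below the deck; axes as the doorway. The slippery chute falls straight from the threshold at 40 degrees, 130 mm long and 160 mm wide between side walls, to an end stop square to it; open above. Once pushed past the threshold, the carrier slides down by itself to the stop.
- flap (a joint): Grey flap in the doorway, 152 mm wide, 4 mm thick, 0.08 kg, hinged along its top, 138 mm above the deck and 6 mm behind the outer face; its aluminium lower edge hangs 6 mm above the deck. 0 = hanging shut, positive = lower edge swung inwards (away from the robot), up to 1.4 rad; never outwards. Opens at a light push, falls back by its own weight.
- carrier_center (a point): Centre (half-way up) of the slide carrier: a loose plain aluminium block with two microscope slides on top, standing on the deck. 60 mm long in its x, 80 mm wide in its y, 30 mm high; about 0.2 kg. Its x points roughly towards the flap, z up.
- objective: Bystander: steel microscope objective standing on the deck near one side edge, 30 mm across, 50 mm high; origin at the centre of its foot.
- oil_bottle: Bystander: small amber bottle standing on the deck near the other side edge, 26 mm across, 55 mm high; origin at the centre of its foot.
- jar: Bystander: closed jar on the table, 60 mm across, 75 mm high; origin at the centre of its foot.
- dish: Bystander: clear covered dish on the table, 62 mm across, 16 mm high; origin at the centre of its underside.
- screwdriver: Bystander: screwdriver lying on the table, along its x; origin on its underside.
- slide_box: Bystander: blue slide box on the table, 100 x 85 x 35 mm; origin at the centre of its underside.

How it is judged (in metres and radians):
On the way:
1. the flap is pushed open with the carrier under it, in the doorway (value of joint flap above 0.15 rad and x of carrier_center in the frame of doorway above -0.03 m and y of carrier_center in the frame of doorway between -0.06 and 0.06 m), for 0.02 s.
At the end, for the whole second after the job is handed in: The carrier lies still (under 20 mm/s) behind the flap, its centre 60 to 130 mm inside the threshold and at least 25 mm below the deck's level, right way up (leaning less than 0.9 rad; the chute slopes 0.7), and the flap hangs shut (within 0.06 rad) (x of carrier_center in the frame of doorway between 0.06 and 0.13 m and y of carrier_center in the frame of doorway between -0.08 and 0.08 m and z of carrier_center in the frame of doorway below -0.025 m and angle between carrier_center's own z axis and vertical below 0.9 rad and linear speed of carrier below 0.02 m/s and value of joint flap below 0.06 rad); the robot touches nothing.
It fails at once if the carrier is lifted: its centre more than 20 mm higher than when it stands on the deck (z of carrier_center in the frame of doorway above 0.035 m).
It fails at once if the carrier is turned over (tilted by more than 1.2 rad) (angle between carrier_center's own z axis and vertical above 1.2 rad).
It fails at once if a bystander is moved by more than 25 mm (distance of any of objective, oil_bottle, jar, dish, screwdriver, slide_box from where it was at the start of the episode above 0.025 m).
It also fails if it takes over 38 s, if anything falls off the work surface, if the arm or the gripper's body presses on something with over 40 N, if the wrist force passes 120 N, or if a joint passes its speed limit or range.

ROBOT

A 6-joint arm with a two-finger parallel gripper is mounted at the origin on the work surface. World frame = base frame: x ahead of the robot, y to its left, z up, the work surface at z = 0. Lengths are in mm, angles in rad, forces in N, time in s.
With the tool pointing down it reaches from about 350 to 775 mm from the base axis. Payload 7.3 kg.
Tool frame: the origin (TCP) lies at the centre of the arm's flange, where the gripper is bolted on; the fingertips stand 178 mm ahead of it and the grasp point (between the pads) lies 159 mm ahead of it; z points along the fingers, y is the direction in which the jaws open and shut (so a half turn about z gives the same grasp; the last joint's range is limited). The gripper opens to 92 mm and grips with 3 to 60 N. Pads are 19 mm wide; open, the fingers measure 130 mm over their backs; the gripper's body (75 mm by 190 mm) begins 47 mm behind the grasp point.
Start: joints at [1.138, 0.342, 1.524, -0, 1.275, -0.146], TCP at [148.492, 503.565, 404.741] pointing down, gripper open.
Joint ranges: [-2.53, 2.53], [-0.77, 2.02], [0.04, 2.7], [-1, 4.14], [0.28, 2.66], [-3.11, 3.11]. Speed limits (rad/s): [2.57, 2.57, 3.14, 3.14, 3.14, 3.14].

INTERFACE

Orientations are given as [roll, pitch, yaw] about the fixed x, y, z axes, in that order (R = Rz(yaw) Ry(pitch) Rx(roll)).
In Python, from plant import get_obs, capture, close_job gives the robot as it stands. The module is installed in compiled form; this text tells all that it offers.
- The arm moves only by the shell command python3 -m pendant 'ROWS'. ROWS is JSON, a list of rows, each a list of 3 entries, a list of its own where there are three numbers: the shift along the tool's x, y, z in m, then the turn, a rotation vector about the tool's x, y, z in rad, then the finger opening in m, from 0 to 0.0918. In form: [[[tx, ty, tz], [wx, wy, wz], fingers], ...]. A call has 1 to 10 rows; each row is the pose to reach, as a shift and turn from the pose commanded when the call began, along the tool's axes at that moment; what a row does not reach only later rows make up. A row lasts 1/12 s, in which the tool goes at most 41.7 mm and 7.16 degrees, less where a joint would pass 70% of its speed; a pose out of reach is approached as far as the arm can. A call with a gripper value outside its range is refused whole. The fingers move at their own pace and stop on an object; the grip force is fixed at half the most. Time passes only in rows, so rows that repeat a pose let the fingers close. It gives the time, the measured TCP pose, the force and the opening at its end, in the units of the state.
- get_obs(): the state, without advancing time (a new reading comes with each control period).
- capture(name): name is "scene" or "top" or "wrist"; returns a dict with "color" (420x560x3 uint8, red, green, blue), "mtx" (3x3 intrinsics, pixels), "dist" ([k1, k2, p1, p2, k3] as OpenCV has them; the pictures are not rectified), "rvec" (rotation vector, rad) and "tvec" (3), from world to camera coordinates, as OpenCV has them. Camera axes: x right, y down, z forward; pixel columns grow to the right and rows downward; lengths in mm; the calibration is good to about 2 mm. A picture is of the moment at which its call begins. There is no depth.
- close_job(): hands the job in, once; it reports no verdict.
The state is a dict: "time": time; "joint_positions": joint angles; "dq": joint speeds; "tau": joint torques, N m; "tool_pos": TCP position; "tcp_rot": TCP orientation; "contact_force": force on the tool from outside, world axes, zero at the start; "moment": the same for the moment, N m; "grip_width": finger opening in mm.
Only numpy, scipy, OpenCV 4.12 (cv2) and the standard library are available. Lean on these libraries where they do the work, as an engineer would, in place of code of your own. Each camera call takes 0.05 s, during which the arm holds its last target. There are 200 camera calls.

## Working session

There is one attempt and no reset: what is moved stays moved. The work goes in short steps, Python scripts to look and compute and a shell command to move; the robot and the scene stay as the last step left them, time stands still between calls to the robot, and variables do not carry over. Pictures are saved under pics/ and viewed, about 8 in all and at most 12, crops included, and the job is handed in when it is done.

```bash
mkdir -p pics; python3 - <<'E'
from plant import *
import cv2,pickle,numpy as np
d={}
for n in("scene","top"):
    c=capture(n);d[n]=c;cv2.imwrite(f"pics/{n}0.png",c["color"][:,:,::-1])
    R=cv2.Rodrigues(np.array(c["rvec"],float))[0];print(n,(-R.T@np.array(c["tvec"],float).ravel()).round())
pickle.dump(d,open("c0.pkl","wb"))
o=get_obs();print(o["time"],o["tool_pos"],o["tcp_rot"],o["grip_width"])
E
```

```text
scene [1068. -635. 1099.]
top [ 403.    8. 1134.]
0.1 [148.4662155  503.45526341 404.14908858] [-3.14029469e+00 -2.04972210e-04  2.85479583e+00] 91.8744286529595
```

View pics/scene0.png

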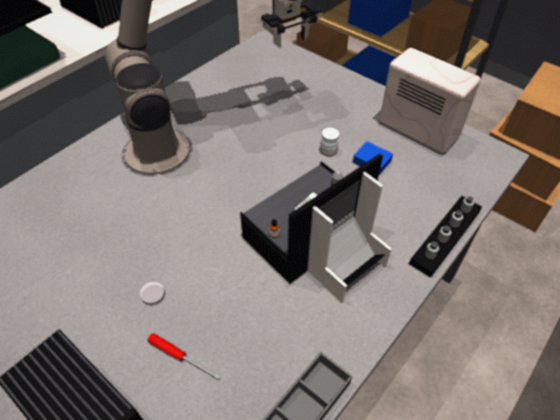

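View pics/top0.png

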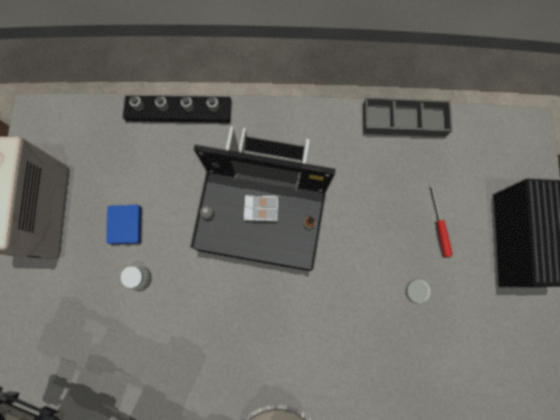

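The scene view shows the intake from behind, with the chute at (350,250). In the top view the deck spans about (195–325, 175–270), the carrier is at (262,208), the objective at (207,212), the bottle at (310,222) and the wall along (195,150)–(333,180). I'll zoom in next.

```bash
python3 - <<'E'
import cv2,pickle,numpy as np
d=pickle.load(open("c0.pkl","rb"))
a=d["top"]["color"][130:280,180:345,::-1];b=d["scene"]["color"][150:300,235:395,::-1]
a=cv2.resize(a,(800,727),interpolation=2)[:600];b=cv2.convertScaleAbs(cv2.resize(b,(640,600),interpolation=2),alpha=1.5)
a=cv2.resize(d["top"]["color"][130:280,180:345,::-1],(660,600),interpolation=2)
cv2.imwrite("pics/a.png",cv2.convertScaleAbs(a,alpha=1.6,beta=10));cv2.imwrite("pics/b.png",b)
E
```

```text
(no output)
```

View pics/a.png

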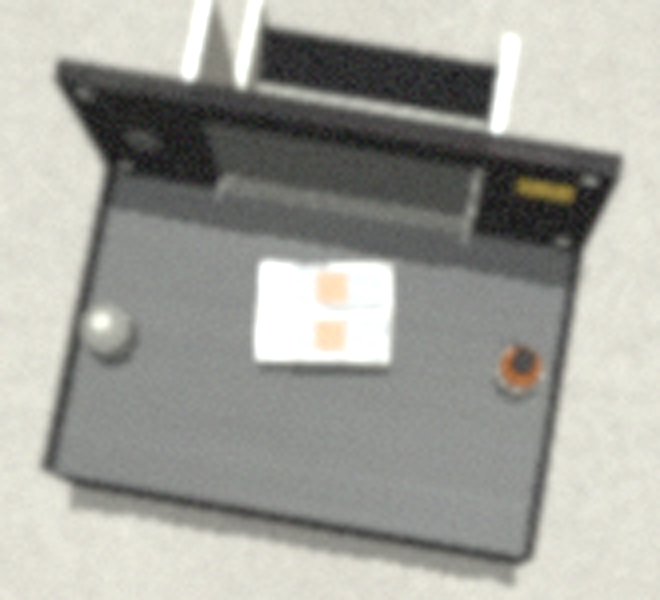

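View pics/b.png

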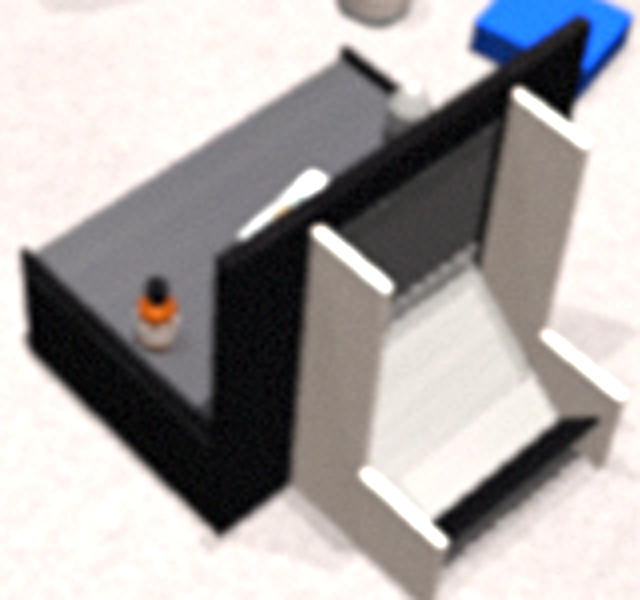

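Top crop (scale 4): the carrier's top corners are (258,262), (392,264), (390,364), (255,362), and the kerb near corners are (45,468) and (528,558). Scene crop: the kerb near corners are (345,48) and (22,250). The flap hangs shut, and its lower edge is at (225,190)–(470,235).

```bash
cat >h.py <<'E'
import cv2,pickle,numpy as np
def cam(c):
    R=cv2.Rodrigues(np.array(c["rvec"],float))[0];t=np.array(c["tvec"],float).ravel();return R,t,np.array(c["mtx"],float),np.array(c["dist"],float)
def norm(c,p):
    R,t,K,D=cam(c);return cv2.undistortPoints(np.array(p,float).reshape(-1,1,2),K,D).reshape(-1,2)
def onz(c,p,z):
    R,t,K,D=cam(c);n=norm(c,p);r=np.c_[n,np.ones(len(n))]@R;o=-R.T@t
    return o+r*((z-o[2])/r[:,2])[:,None]
def tri(c1,p1,c2,p2):
    P=[np.c_[cam(c)[0],cam(c)[1]] for c in(c1,c2)]
    X=cv2.triangulatePoints(P[0],P[1],norm(c1,p1).T,norm(c2,p2).T);return (X[:3]/X[3]).T
E
python3 - <<'E'
from h import *
d=pickle.load(open("c0.pkl","rb"));T,S=d["top"],d["scene"]
t=lambda p:np.array(p)/4+[180,130]
s=lambda p:np.array(p)/4+[235,150]
np.set_printoptions(precision=1,suppress=True)
print("tri kerbNL,NR, walltop-L,R(back), carrier NL corner\n",tri(T,t([[45,468],[528,558],[60,62],[255,362]]),S,s([[345,48],[22,250],[585,18],[320,172]])))
K=onz(T,t([[45,468],[528,558]]),110);print("kerb",K,np.linalg.norm(K[1]-K[0]))
W=onz(T,t([[110,168],[578,245]]),100);print("wall foot",W,np.linalg.norm(W[1]-W[0]))
W2=onz(T,t([[60,75],[616,172]]),278);print("walltop front",W2,np.linalg.norm(W2[1]-W2[0]))
C=onz(T,t([[258,262],[392,264],[390,364],[255,362]]),130);print("car",C,C.mean(0))
a=K[0]-K[1];yaw=np.arctan2(-a[0],a[1]);print("yaw kerb",yaw)
a=W2[0]-W2[1];print("yaw wall",np.arctan2(-a[0],a[1]))
ex=np.array([np.cos(yaw),np.sin(yaw),0]);ey=np.array([-ex[1],ex[0],0])
D=K.mean(0)+190*ex;D[2]=100;print("doorway from kerb",D,"deck len from feet",(W-K)@ex, "from walltop",W2.mean(0))
print("carrier in door",(C.mean(0)-D)@ex,(C.mean(0)-D)@ey)
a=C[0]-C[1]+C[3]-C[2];print("car yaw",np.arctan2(-a[0],a[1]))
B=onz(T,t([[520,362],[108,325]]),[155,150][0]);print("bystander tops rel door",(B-D)@ex,(B-D)@ey)
E
```

```text
tri kerbNL,NR, walltop-L,R(back), carrier NL corner
 [[501.3 217.3 106.8]
 [454.5 -73.5 106.3]
 [696.2 186.8 279.7]
 [568.6  94.3 123.5]]
kerb [[499.  214.7 110. ]
 [452.7 -74.9 110. ]] 293.2361011538993
wall foot [[ 688.   187.4  100. ]
 [ 646.3 -104.5  100. ]] 294.8501514457607
walltop front [[ 688.6  185.7  278. ]
 [ 643.8 -104.6  278. ]] 293.73247799847985
car [[623.8  90.3 130. ]
 [624.6  10.2 130. ]
 [564.1   9.9 130. ]
 [563.3  89.7 130. ]] [593.9  50.  130. ]
yaw kerb -0.15851179853869155
yaw wall -0.1531942348626689
doorway from kerb [663.5  39.9 100. ] deck len from feet [190.9 195.9] from walltop [666.2  40.5 278. ]
carrier in door -70.27210141942406 -0.9892013547828143
car yaw 0.010414726913508183
bystander tops rel door [ -82.5 -104.8] [-119.7  118.9]
```

```bash
cat >>h.py <<'E'
from scipy.spatial.transform import Rotation as Ro
from plant import get_obs,capture
yaw=-0.156;D=np.array([665,40,100.]);ex=np.array([np.cos(yaw),np.sin(yaw),0]);ey=np.array([-ex[1],ex[0],0]);ez=np.array([0,0,1.])
def goal(x,y,h,tilt):
    t=np.radians(tilt);z=np.sin(t)*ex-np.cos(t)*ez;R=np.c_[np.cross(ey,z),ey,z]
    tip=D+x*ex+y*ey+h*ez;return R,tip-178*z
def delta(x,y,h,tilt=25):
    o=get_obs();R0=Ro.from_euler("xyz",o["tcp_rot"]).as_matrix();R,p=goal(x,y,h,tilt)
    return (R0.T@(p-o["tool_pos"])/1000).round(4),Ro.from_matrix(R0.T@R).as_rotvec().round(4)
def where():
    o=get_obs();R0=Ro.from_euler("xyz",o["tcp_rot"]).as_matrix();q=o["tool_pos"]+178*R0[:,2]-D
    print("t",o["time"],"tip in door",(q@ex).round(1),(q@ey).round(1),q[2].round(1),"F",np.round(o["contact_force"],1),"w",o["grip_width"])
E
python3 -c "
from h import *
where();print(delta(-145,0,114))"
```

```text
t 0.1 tip in door -582.3 377.4 126.1 F [-0.4  0.4  0.2] w 91.8744286529595
(array([-0.4082, -0.3271,  0.0292]), array([-0.0298, -0.436 , -0.1284]))
```

```bash
python3 -m pendant '[[[-0.408,-0.327,0.029],[-0.03,-0.436,-0.128],0.04],[[-0.408,-0.327,0.029],[-0.03,-0.436,-0.128],0.04],[[-0.408,-0.327,0.029],[-0.03,-0.436,-0.128],0.04],[[-0.408,-0.327,0.029],[-0.03,-0.436,-0.128],0.04],[[-0.408,-0.327,0.029],[-0.03,-0.436,-0.128],0.04],[[-0.408,-0.327,0.029],[-0.03,-0.436,-0.128],0.04],[[-0.408,-0.327,0.029],[-0.03,-0.436,-0.128],0.04],[[-0.408,-0.327,0.029],[-0.03,-0.436,-0.128],0.04],[[-0.408,-0.327,0.029],[-0.03,-0.436,-0.128],0.04],[[-0.408,-0.327,0.029],[-0.03,-0.436,-0.128],0.04]]'; python3 -c "
from h import *
where();print(delta(-145,0,114))"
```

```text
time: 0.93
tool_pos: [386.7, 160.3, 381.6]
tcp_rot: [3.14, 0.437, 2.985]
contact_force: [0.3, 0.3, -0.7]
grip_width: 40.0
t 0.9333 tip in door -218.2 75.8 120.3 F [ 0.3  0.3 -0.7] w 39.952233842467436
(array([-0.0639, -0.0755,  0.0366]), array([ 0.0013,  0.0009, -0.001 ]))
```

```bash
python3 -m pendant '[[[-0.064,-0.0755,0.0366],[0,0,0],0.04],[[-0.064,-0.0755,0.0366],[0,0,0],0.04],[[-0.064,-0.0755,0.0366],[0,0,0],0.04],[[-0.064,-0.0755,0.0366],[0,0,0],0.04],[[-0.064,-0.0755,0.0366],[0,0,0],0.04]]'; python3 -c "
from h import *
where();print(delta(-143,0,14))
c=capture('wrist');pickle.dump(c,open('w.pkl','wb'));cv2.imwrite('pics/w1.png',cv2.convertScaleAbs(c['color'][:,:,::-1],alpha=1.4))"
```

```text
time: 1.35
tool_pos: [447.4, 75.0, 374.9]
tcp_rot: [3.14, 0.435, 2.981]
contact_force: [-0.8, 0.6, 1.2]
grip_width: 40.3
t 1.35 tip in door -145.4 0.8 113.5 F [-0.8  0.6  1.2] w 40.289661380103915
(array([ 0.04  , -0.0009,  0.0912]), array([-0.0001, -0.0011, -0.0039]))
```

View pics/w1.png

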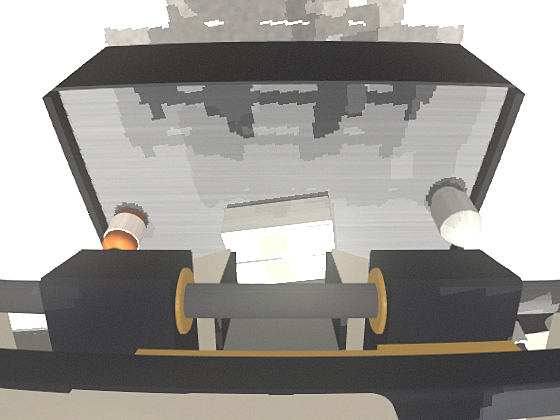

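Wrist view (turned half round): the carrier's rear bottom edge is (223,208)–(330,193), the kerb near corners are (47,95) and (521,95), the bottle is at left (130,225) and the objective at right (460,215). I'll check these against the door frame.

```bash
python3 -c "
from h import *
c=pickle.load(open('w.pkl','rb'));np.set_printoptions(precision=1,suppress=True)
f=lambda p,z:np.c_[(onz(c,p,z)-D)@ex,(onz(c,p,z)-D)@ey]
print(f([[223,208],[330,193]],100),f([[47,95],[521,95]],110),f([[130,210],[448,188]],100))"
```

```text
[[ -92.3  -43.7]
 [-106.3   38.3]] [[-190.6 -143.2]
 [-189.4  151. ]] [[ -90.8 -117.9]
 [-110.8  128. ]]
```

```bash
python3 -m pendant '[[[0.02,0,0.046],[0,0,0],0.04],[[0.04,0,0.091],[0,0,0],0.04],[[0.04,0,0.091],[0,0,0],0.04],[[0.04,0,0.091],[0,0,0],0.04],[[0.04,0,0.091],[0,0,0],0.04]]'; python3 -c "
from h import *
where();print(delta(-83,0,14),delta(-18,0,14))"
```

```text
time: 1.82
tool_pos: [448.9, 77.0, 275.9]
tcp_rot: [3.14, 0.435, 2.987]
contact_force: [-0.7, -0.4, 1.5]
grip_width: 39.9
t 1.8167 tip in door -144.2 3.3 14.4 F [-0.7 -0.4  1.5] w 39.8999584018445
(array([-0.0551, -0.0031,  0.0262]), array([ 0.0019, -0.0014,  0.0009])) (array([-0.114 , -0.0032,  0.0536]), array([ 0.0019, -0.0014,  0.0009]))
```

```bash
python3 -m pendant '[[[-0.006,-0.002,0.003],[0,0,0],0.04],[[-0.012,-0.002,0.006],[0,0,0],0.04],[[-0.018,-0.002,0.0085],[0,0,0],0.04],[[-0.024,-0.002,0.0115],[0,0,0],0.04],[[-0.030,-0.002,0.014],[0,0,0],0.04],[[-0.036,-0.002,0.017],[0,0,0],0.04],[[-0.042,-0.002,0.02],[0,0,0],0.04],[[-0.048,-0.002,0.0225],[0,0,0],0.04],[[-0.054,-0.002,0.0255],[0,0,0],0.04],[[-0.054,-0.002,0.0255],[0,0,0],0.04]]'; python3 -c "
from h import *
where();print(delta(-18,0,14))
b=capture('wrist')['color'];a=capture('top')['color'][130:280,180:345]
cv2.imwrite('pics/w2.png',cv2.convertScaleAbs(np.hstack([cv2.resize(b,(400,300)),cv2.resize(a,(400,300),interpolation=2)])[:,:,::-1],alpha=1.5))"
```

```text
time: 2.65
tool_pos: [509.3, 64.4, 275.9]
tcp_rot: [3.14, 0.438, 2.984]
contact_force: [0.5, 0.7, 0.3]
grip_width: 40.0
t 2.65 tip in door -82.1 0.2 14.7 F [0.5 0.7 0.3] w 39.989988289962376
(array([-0.0581,  0.0001,  0.0278]), array([ 0.0013,  0.0016, -0.0014]))
```

View pics/w2.png

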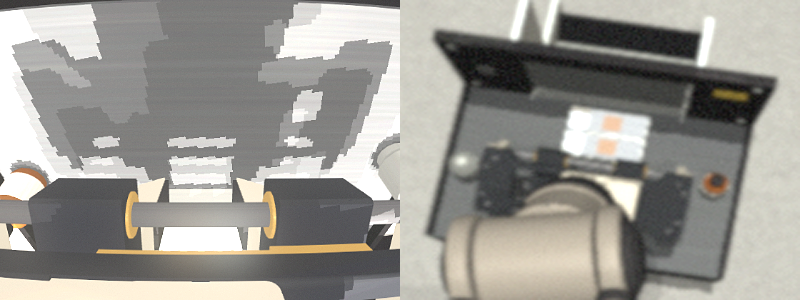

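The carrier is squared up and centred before the doorway (right panel, about (605,135)), and the bystanders still stand clear of the gripper. I'll push on.

```bash
python3 -m pendant '[[[-0.006,0,0.003],[0,0,0],0.04],[[-0.012,0,0.006],[0,0,0],0.04],[[-0.018,0,0.0085],[0,0,0],0.04],[[-0.024,0,0.0115],[0,0,0],0.04],[[-0.030,0,0.014],[0,0,0],0.04],[[-0.036,0,0.017],[0,0,0],0.04],[[-0.042,0,0.02],[0,0,0],0.04],[[-0.048,0,0.0225],[0,0,0],0.04],[[-0.054,0,0.0255],[0,0,0],0.04],[[-0.058,0,0.0275],[0,0,0],0.04]]'; python3 -c "
from h import *
where();print(delta(-12,0,14))"; python3 -m pendant '[[[-0.004,0,0.002],[0,0,0],0.04],[[-0.004,0,0.002],[0,0,0],0.04],[[-0.004,0,0.002],[0,0,0],0.04],[[-0.004,0,0.002],[0,0,0],0.04]]'; python3 -c "
from h import *
where()
b=capture('scene')['color'][150:300,235:395];a=capture('top')['color'][130:280,180:345]
cv2.imwrite('pics/w3.png',cv2.convertScaleAbs(np.hstack([cv2.resize(b,(400,375),interpolation=2),cv2.resize(a,(400,375),interpolation=2)])[:,:,::-1],alpha=1.5))"
```

```text
time: 3.58
tool_pos: [572.5, 54.5, 275.6]
tcp_rot: [3.14, 0.438, 2.984]
contact_force: [1.0, 0.1, -0.8]
grip_width: 40.0
t 3.5833 tip in door -18.1 0.2 14.4 F [ 1.   0.1 -0.8] w 40.002773755031356
(array([-0.0057,  0.    ,  0.003 ]), array([ 0.0015,  0.0017, -0.0011]))
time: 3.92
tool_pos: [575.6, 54.1, 275.2]
tcp_rot: [3.14, 0.436, 2.985]
contact_force: [-0.4, 0.5, -0.8]
grip_width: 40.1
t 3.9167 tip in door -15.2 0.2 13.8 F [-0.4  0.5 -0.8] w 40.12931193264343
```

View pics/w3.png

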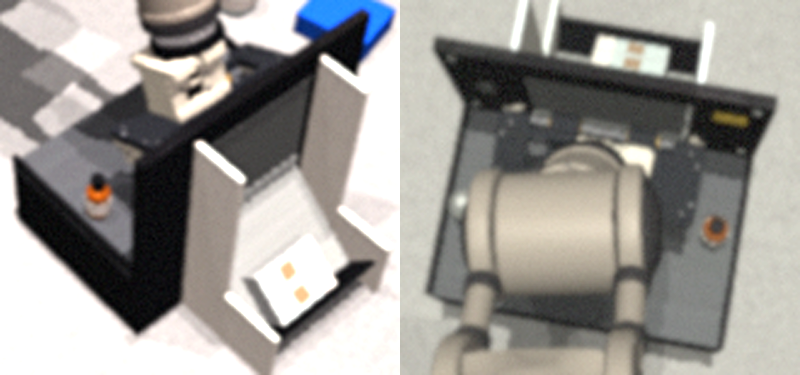

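The carrier lies slides-up at the foot of the chute (scene panel (293,283)), and the bottle and objective still stand. Now I'll draw straight back and then raise the tool.

```bash
python3 -m pendant '[[[0.015,0,-0.007],[0,0,0],0.04],[[0.03,0,-0.014],[0,0,0],0.04],[[0.045,0,-0.021],[0,0,0],0.04],[[0.06,0,-0.028],[0,0,0],0.04],[[0.08,0,-0.0373],[0,0,0],0.04],[[0.1,0,-0.0466],[0,0,0],0.04],[[0.118,0,-0.055],[0,0,0],0.04],[[0.118,0,-0.055],[0,0,0],0.04]]' && python3 -m pendant '[[[-0.016,0,-0.034],[0,0,0],0.04],[[-0.032,0,-0.068],[0,0,0],0.04],[[-0.05,0,-0.107],[0,0,0],0.04],[[-0.02,0,-0.17],[0,0,0],0.04],[[0.03,0,-0.19],[0,0,0],0.04],[[0.03,0,-0.19],[0,0,0],0.04],[[0.03,0,-0.19],[0,0,0],0.04],[[0.03,0,-0.19],[0,0,0],0.04],[[0.03,0,-0.19],[0,0,0],0.04],[[0.03,0,-0.19],[0,0,0],0.04]]'; python3 -c "
from h import *
where()
S=capture('scene');T=capture('top');pickle.dump((S,T),open('c1.pkl','wb'))
b=S['color'][150:300,235:395];a=T['color'][120:270,180:345]
cv2.imwrite('pics/w4.png',cv2.convertScaleAbs(np.hstack([cv2.resize(b,(400,375),interpolation=2),cv2.resize(a,(400,375),interpolation=2)])[:,:,::-1],alpha=1.5))"
```

```text
time: 4.68
tool_pos: [443.7, 74.8, 274.7]
tcp_rot: [3.141, 0.433, 2.985]
contact_force: [0.5, 1.4, -0.9]
grip_width: 39.7
time: 5.52
tool_pos: [341.8, 90.7, 434.6]
tcp_rot: [3.14, 0.437, 2.984]
contact_force: [-0.1, -0.0, 0.1]
grip_width: 40.4
t 5.5167 tip in door -251.8 0.1 173.3 F [-0.1 -0.   0.1] w 40.39735460139787
```

View pics/w4.png

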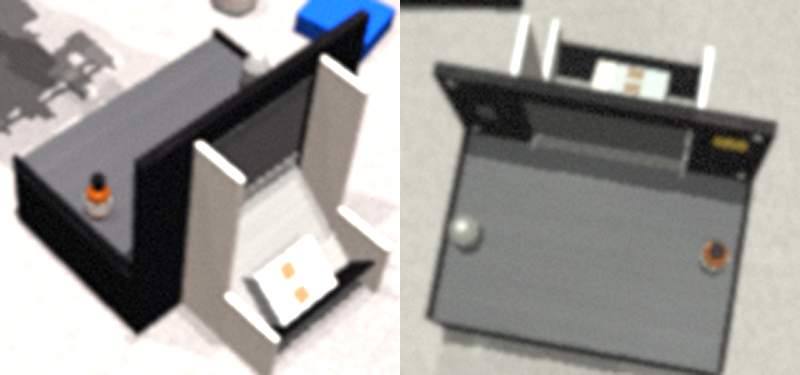

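```bash
python3 -c "
from h import *
S,T=pickle.load(open('c1.pkl','rb'));d=pickle.load(open('c0.pkl','rb'))
# top-face corners in the scene view, intersected with expected top plane (40 deg)
p=np.array([[253,278],[305,236],[338,275],[290,323]])*.4+[235,150]
R,t,K,Dd=cam(S);r=np.c_[norm(S,p),np.ones(4)]@R;o=-R.T@t
a=np.radians(40);n=np.sin(a)*ex+np.cos(a)*ez
X=o+r*((n@D+30-o@n)/(r@n))[:,None]-D
M=np.c_[X@ex,X@ey,X@ez].round(0);print(M,M.mean(0)-15*np.array([np.sin(a),0,np.cos(a)]))
for k,c,b in(('scene',S,(slice(150,215),slice(300,350))),('top',T,(slice(120,175),slice(200,330)))):
  pass
f=lambda A,B:np.argwhere(cv2.absdiff(A,B).max(2)>60)
for n_,A in(('scene',S),('top',T)):
  q=f(A['color'],d[n_]['color']);q=q[(q[:,0]>100)&(q[:,0]<290)];print(n_,len(q),[(u,v) for v,u in q[::max(1,len(q)//12)].tolist()])
"
```

```text
[[ 74. -43. -23.]
 [ 73.  34. -22.]
 [115.  46. -57.]
 [121. -32. -63.]] [ 86.10818585   1.25       -52.74066665]
scene 4075 [(135, 101), (269, 107), (272, 124), (196, 136), (179, 148), (230, 156), (227, 163), (263, 169), (259, 175), (246, 183), (223, 193), (353, 254), (347, 279)]
top 1606 [(261, 144), (262, 150), (267, 154), (258, 198), (259, 202), (260, 206), (263, 210), (266, 214), (267, 218), (193, 281), (252, 284), (250, 287), (255, 289)]
```

```bash
python3 -m pendant '[[[0,0,0],[0,0,0],0.04],[[0,0,0],[0,0,0],0.04],[[0,0,0],[0,0,0],0.04],[[0,0,0],[0,0,0],0.04],[[0,0,0],[0,0,0],0.04],[[0,0,0],[0,0,0],0.04],[[0,0,0],[0,0,0],0.04],[[0,0,0],[0,0,0],0.04],[[0,0,0],[0,0,0],0.04],[[0,0,0],[0,0,0],0.04]]'; python3 -c "
from h import *
from plant import close_job
S,T=pickle.load(open('c1.pkl','rb'));c=capture('scene')['color'];print('change since (carrier/flap region)',cv2.absdiff(c,S['color'])[180:290,290:395].max())
print(close_job())"
```

```text
time: 6.45
tool_pos: [340.9, 90.8, 434.7]
tcp_rot: [3.14, 0.437, 2.984]
contact_force: [1.4, 1.2, 0.7]
grip_width: 40.0
change since (carrier/flap region) 13
the job is handed in; nothing more can be done
None
```

I pushed the carrier squarely along the deck and under the flap with the fingers part-closed (40 mm) and tilted 25° forward. It slid down the chute. I then drew straight back, raised the tool clear, and handed the job in at about 6.5 s.

- **Carrier:** it lies slides-up at the chute foot, with its centre about 86 mm inside the threshold, 1 mm off the middle and 53 mm below the deck. That comes from one camera view and assumes the carrier lies flat on the 40° chute. It lies slightly skewed there.
- **Stillness:** it looked unchanged in the two scene pictures, about 0.9 s apart (only image noise between them).
- **Flap:** it looks shut in the last pictures, as it did at the start; I did not measure its angle. I also did not see it pass 0.15 rad during the push.
- **Bystanders:** the objective and bottle look unmoved in the last view. Comparing the top picture with the starting one showed changes only at the carrier and around the arm. The jar, slide box, dish and screwdriver were not measured one by one.
- **Forces:** every force reading at the end of a move was small, no more than about 1.5 N per axis.

No check failed or disagreed. The two-view heights came out 3–7 mm below the text's (kerb and carrier), and the wrist view put the doorway about 4 mm to the left of my estimate. Both were well within the clearance.

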